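Clamp a re-covered sanding block in the glue press

TASK

The sanding block lying by itself to the right of the lever press has just been re-covered and must go under the press while its glue sets: lay it flat on the press's raised steel plate, long side along the low stop bar, and push it home against the stop with a few newtons so that it sits square and centred with no edge overhanging the plate. Then bring the arm down by its cross handle until the rubber foot bears on the block with about 10 N (a kilogram's weight), and leave it clamped like that. Do not shove the stop out of its setting, crush the block or disturb the open glue bottle.

Things in the scene. Friction and masses are not known exactly. Their poses are not given: they have to be found in the camera images.
- block_center (a point): Sanding block: a wooden block wrapped in abrasive paper, 45 x 91 mm and 24 mm high, about 0.07 kg, lying alone on the open table to the right of the press (not the like one at the far right by the mug). This point is its centre, 12 mm above its underside. Its x axis runs along the short (45 mm) side, y along the long (91 mm) side, z up.
- press_plate: Raised steel plate of the lever press, 60 mm (x) by 102 mm (y), on a small plywood base; fixed. Origin: centre of the plate's top face, 45 mm above the table. Its x axis points from the plate's middle to the stop bar and the arm's hinge (roughly away from the robot), y along the stop bar, z up.
- stop: Low dark stop bar across the rear of the plate, 84 mm long (y), 7 mm thick, 8 mm high above the plate, held only by thumbscrews: it slips at about 14 N. Axes as the plate's. Origin: middle of the bar's front face, at the plate's top; the bar lies behind it (+x). Two thumbscrews up to 15 mm high stand 34 mm behind the face, 30 mm either side of the middle.
- press_arm (a joint): Angle of the press's clamp arm in rad: 0 = level over the plate, larger = raised (about 1.7, upright, at the start); it can go down to -0.12. The hinge axis is parallel to the plate's y axis, 95 mm behind the plate's centre (+x) and 45 mm above its top. A friction washer (1.5 N m, felt as 5 to 8 N at the handle) keeps the arm wherever it is left.
- spindle_hole (a point): Point on the arm's centre line, 95 mm from the hinge, where a threaded spindle passes through at right angles; it carries a domed rubber foot, 20 mm across, sprung (3 N per mm, 7 mm travel, no preload). How far the spindle is screwed out is not measured: the foot's tip is 23 to 37 mm below this point and meets the block with the arm somewhere from 0.02 to 0.17 rad; feel for it.
- handle_bar (a point): Middle of the black cross handle at the arm's free end: a round bar 16 mm thick and 112 mm long, parallel to the hinge axis, 170 mm from it; the arm joins it in the middle 21 mm. Its y axis runs along the bar. Each half can be gripped from above across its thickness (36 mm from the middle) and turns in the grip as the arm swings. A force F at the foot adds about 0.56 F at the bar.
- glue_bottle: Small open white glue bottle, 37 x 40 mm and 60 mm high, standing on the table to the left of the press. Origin: centre of its underside, z up. It is not handled.

How it is judged:
By the outcome, as a careful person would: the job done as asked, in the order asked, and still so for the second after the job is handed in, with the robot touching nothing.
It also fails if it takes over 72 s, if anything falls off the work surface, if the arm or the gripper's body presses on something with over 40 N, if the wrist force passes 120 N, or if a joint passes its speed limit or range.

ROBOT

A 6-joint arm with a two-finger parallel gripper is mounted at the origin on a cart in front of the work surface, level with it; the furniture and walls round the work are solid. World frame = base frame: x ahead of the robot, y to its left, z up, the work surface at z = 0. Lengths are in m, angles in rad, forces in N, time in s.
With the tool pointing down it reaches from about 0.3 to 0.775 m from the base axis. Payload 14.6 kg.
Tool frame: the origin (TCP) lies at the centre of the arm's flange, where the gripper is bolted on; the fingertips stand 199 mm ahead of it and the grasp point (between the pads) lies ctrl.tcp_to_grasp ahead of it (ctrl.tcp_to_grasp is the distance from the TCP to the grasp point, in m); z points along the fingers, y is the line along which they close (so a half turn about z gives the same grasp; the last joint's range is limited). The gripper opens to 94 mm and grips with 3 to 60 N. Pads are 16 mm wide; open, the fingers measure 119 mm over their backs; the gripper's body (75 mm by 177 mm) begins 78 mm behind the grasp point.
Start: joints at [-1.33, 0.3, 1.521, -0, 1.321, -0.067], TCP at [0.167, -0.524, 0.405] pointing down, gripper open.
Joint ranges: [-3.03, 3.03], [-0.79, 2.21], [0.23, 2.52], [-1.04, 4.18], [0, 3.07], [-2.55, 2.55]. Speed limits (rad/s): [2.22, 2.22, 2.57, 3.14, 3.14, 3.14].

INTERFACE

Orientations are given as [roll, pitch, yaw] about the fixed x, y, z axes, in that order (R = Rz(yaw) Ry(pitch) Rx(roll)).
In Python, from station import ctrl gives the robot as it stands. The module is installed in compiled form; this text tells all that it offers.
- The arm moves only by the shell command python3 -m jog 'ROWS' [OPENING] [FORCE]. ROWS is JSON, a list of rows, each a list of 6 numbers: the shift along the tool's x, y, z in cm, then the turn, a rotation vector about the tool's x, y, z in rad. In form: [[tx, ty, tz, ax, ay, az], ...]. A call has 1 to 8 rows; each row is the pose to reach, as a shift and turn from the pose commanded when the call began, along the tool's axes at that moment; what a row does not reach only later rows make up. A row lasts 1/10 s, in which the tool goes at most 50 mm and 8.59 degrees, less where a joint would pass 70% of its speed; a pose out of reach is approached as far as the arm can. A call with a gripper value outside its range is refused whole. OPENING is the opening in per cent of the stroke, from 0 (shut) to 100 (fully open), set as the call begins (- or left out, the last holds). The fingers move at their own pace and stop on an object; FORCE is the grip in N (left out, the last holds). Time passes only in rows, so rows that repeat a pose let the fingers close. It gives the time, the measured TCP pose, the force, the opening and the grip force at its end, in the units of the state.
- ctrl.get_obs(): the state, without advancing time (a new reading comes with each control period).
- ctrl.camera(name): name is "scene" or "top" or "wrist"; returns a dict with "img" (400x640x3 uint8, blue, green, red), "intrinsics" (3x3 intrinsics, pixels), "R" (3x3) and "t" (3): a world point X has camera coordinates R X + t. Camera axes: x right, y down, z forward; pixel columns grow to the right and rows downward; lengths in m; the calibration is good to about 2 mm. A picture is of the moment at which its call begins. There is no depth.
- ctrl.hand_in(): hands the job in; it is judged then, once.
The state is a dict: "time_s": time; "qpos": joint angles; "joint_vel": joint speeds; "tau": joint torques, N m; "ee_pos": TCP position; "eef_rot": TCP orientation; "force": force on the tool from outside, world axes, zero at the start; "moment": the same for the moment, N m; "grip_width": finger opening in m; "grip_force": force on a finger pad.
Only numpy, scipy, OpenCV 4.12 (cv2) and the standard library are available. Lean on these libraries where they do the work, as an engineer would, in place of code of your own. Each camera call takes 0.05 s, during which the arm holds its last target. There are 200 camera calls.

## Working session

There is one attempt and no reset: what is moved stays moved. The work goes in short steps, Python scripts to look and compute and a shell command to move; the robot and the scene stay as the last step left them, time stands still between calls to the robot, and variables do not carry over. Pictures are saved under pics/ and viewed, at most 10 in all, crops included, and the job is handed in when it is done.

```bash
mkdir -p pics; python3 - <<'E'
from station import ctrl
import cv2,numpy as np
o=ctrl.get_obs();print({k:np.round(v,3).tolist() for k,v in o.items()},ctrl.tcp_to_grasp)
for n in ("scene","top","wrist"):
    c=ctrl.camera(n);cv2.imwrite(f"pics/{n}0.png",c["img"]);np.savez(f"{n}0.npz",**c)
    print(n,np.round(c["intrinsics"],1).tolist(),np.round(-c["R"].T@c["t"],3))
E
```

```text
{'time_s': 0.0, 'qpos': [-1.33, 0.3, 1.522, -0.0, 1.321, -0.067], 'joint_vel': [0.001, 0.001, -0.001, 0.0, 0.0, -0.0], 'tau': [0.0, -53.181, -35.273, 0.071, 0.024, -0.0], 'ee_pos': [0.167, -0.524, 0.404], 'eef_rot': [-3.141, -0.0, 0.308], 'force': [0.78, -0.539, 0.229], 'moment': [-0.039, -0.04, -0.037], 'grip_force': 0.0, 'grip_width': 0.094} 0.1804
scene [[394.8, 0.0, 317.1], [0.0, 394.8, 194.9], [0.0, 0.0, 1.0]] [-0.148  0.506  0.714]
top [[371.0, 0.0, 322.4], [0.0, 371.0, 206.8], [0.0, 0.0, 1.0]] [0.466 0.029 1.016]
wrist [[304.5, 0.0, 313.8], [0.0, 304.5, 200.0], [0.0, 0.0, 1.0]] [ 0.24  -0.502  0.384]
```

View pics/scene0.png

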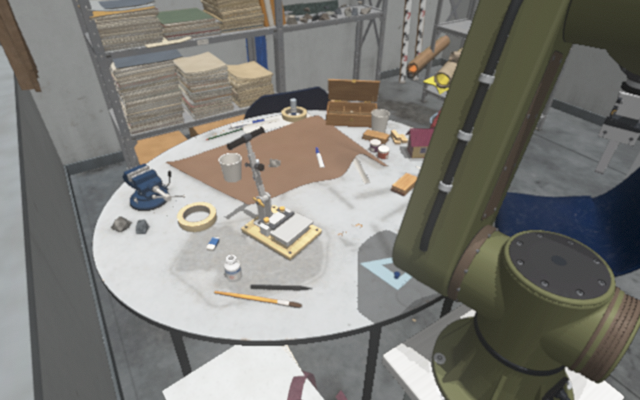

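View pics/top0.png

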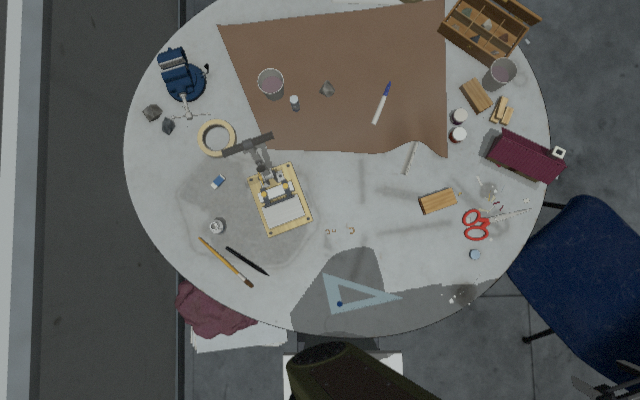

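The scene view shows the press at about (283,228) with its arm upright, and the bottle at (232,265). In the top view, the lone block is at (438,201), the press plate at (283,212), the handle at (248,145) and the bottle at (217,226).

```bash
cat > h.py <<'E'
import numpy as np,cv2
def ray(c,uv,z):
    K,R,t=c["intrinsics"],c["R"],c["t"]
    d=R.T@np.linalg.solve(K,[uv[0],uv[1],1.]);o=-R.T@t
    return o+d*(z-o[2])/d[2]
def proj(c,X):
    p=c["intrinsics"]@(c["R"]@np.asarray(X,float)+c["t"]);return p[:2]/p[2]
def rect(c,mask,z):
    "min-area rect on plane z of biggest blob"
    cs,_=cv2.findContours(mask.astype(np.uint8),cv2.RETR_EXTERNAL,cv2.CHAIN_APPROX_NONE)
    k=max(cs,key=cv2.contourArea)[:,0]
    P=np.array([ray(c,p,z)[:2] for p in k])
    r=cv2.minAreaRect((P*1000).astype(np.float32))
    return r,k.mean(0),cv2.contourArea(k)
E
python3 - <<'E'
from h import *
c=dict(np.load("top0.npz"));im=c["img"]
hsv=cv2.cvtColor(im,cv2.COLOR_BGR2HSV)
for n,(u,v) in dict(block=(438,201),plate=(285,212),base=(301,232),table=(360,230)).items(): print(n,im[v,u],hsv[v,u])
def win(m,u0,u1,v0,v1):
    z=np.zeros_like(m);z[v0:v1,u0:u1]=m[v0:v1,u0:u1];return z
m=win((hsv[...,1]>90),415,462,180,222)
print("block",rect(c,m,.020))
m=win((hsv[...,1]>70)&(hsv[...,0]<35),240,320,155,245)
m=cv2.morphologyEx(m.astype(np.uint8),cv2.MORPH_CLOSE,np.ones((9,9)))
print("base",rect(c,m,.012))
print("bottle",ray(c,(217,226),.05))
cv2.imwrite("pics/crop.png",cv2.resize(im[120:280,190:330],None,fx=4,fy=3.7,interpolation=cv2.INTER_CUBIC))
for n in("top",):
    print(np.round(c["R"],3).tolist())
E
```

```text
block [ 82 124 154] [ 18 119 154]
plate [170 173 171] [ 50   4 173]
base [136 137 136] [ 60   2 137]
table [162 164 159] [ 78   8 164]
block (((552.313232421875, -264.32965087890625), (43.778160095214844, 94.4552993774414), 17.72637939453125), array([437.01086957, 200.5326087 ]), 525.0)
base (((570.0682983398438, 161.35073852539062), (176.99703979492188, 128.17742919921875), 19.67346954345703), array([278.81278539, 197.58447489]), 2726.5)
bottle [0.4974165  0.31966749 0.05      ]
[[-0.024, -1.0, -0.016], [-0.997, 0.025, -0.077], [0.077, 0.015, -0.997]]
```

View pics/crop.png

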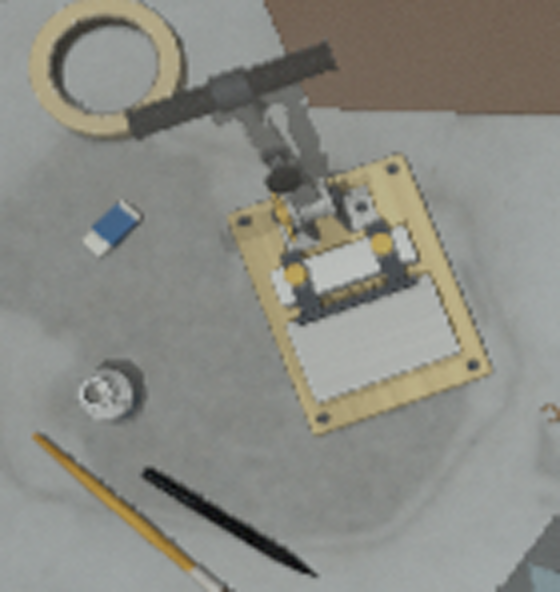

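The crop shows the press base turned about 20°. The plate's front corners are at about (320,403) and (462,350) in the crop, with the stop bar behind and the hinge and upright arm behind that. The block's yaw nearly equals the tool's. I'll grip it along its 91 mm length so the gripper body clears the raised arm. First I move above the block.

```bash
python3 -m jog '[[5,-1.5,1,0,0,0],[10,-3,2,0,0,0],[15,-4.5,3,0,0,0],[20,-6,4,0,0,0],[25,-7.5,5,0,0,0],[30,-9,6,0,0,0],[35,-10.5,7,0,0,0],[39,-12,7.5,0,0,0]]' 100
python3 -m jog '[[3,-0.6,0,0,0,0],[5,-1,0,0,0,0],[5.6,-1.1,0,0,0,0],[5.6,-1.1,0,0,0,0],[5.6,-1.1,0,0,0,0]]'
python3 - <<'E'
from station import ctrl
from h import *
o=ctrl.get_obs();print(o["ee_pos"],o["eef_rot"],o["qpos"])
c=ctrl.camera("wrist");cv2.imwrite("pics/w1.png",c["img"]);np.savez("w1.npz",**c)
print(np.round(c["R"],3).tolist(),-c["R"].T@c["t"])
E
```

```text
time_s: 0.95
ee_pos: [0.4915, -0.2991, 0.331]
eef_rot: [-3.141, 0.0, 0.308]
force: [0.3, -1.0, -0.3]
grip_width: 0.094
grip_force: 0.0
time_s: 1.45
ee_pos: [0.5394, -0.2737, 0.3317]
eef_rot: [-3.141, 0.0, 0.307]
force: [0.0, -0.3, 0.6]
grip_width: 0.0941
grip_force: 0.0
[ 0.53937552 -0.27372486  0.331656  ] [-3.14141503e+00  3.58959389e-04  3.07091051e-01] [-5.30147225e-01  4.85823396e-01  1.43831768e+00 -1.57413321e-04
  1.21782386e+00  7.33612526e-01]
[[0.304, -0.953, -0.0], [-0.919, -0.293, 0.265], [-0.253, -0.08, -0.964]] [ 0.61271849 -0.25122819  0.31152262]
```

View pics/w1.png

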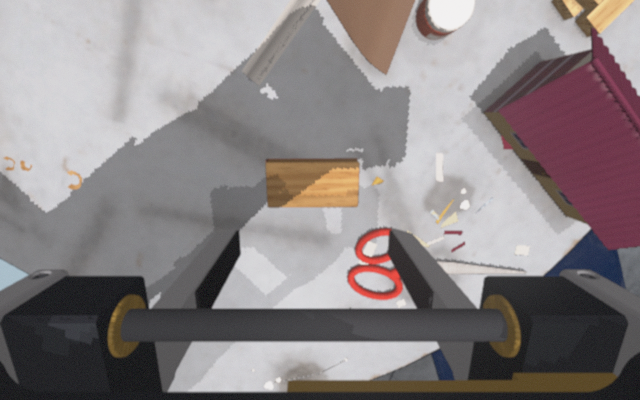

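The wrist view shows the block at u 266–359, v 159–208, already parallel to the gripper. The dark strip at the top is its far side face. I'll measure it on the plane of its top face.

```bash
python3 - <<'E'
from h import *
c=dict(np.load("w1.npz"));hsv=cv2.cvtColor(c["img"],cv2.COLOR_BGR2HSV)
m=np.zeros(hsv.shape[:2],np.uint8);m[150:215,258:368]=(hsv[150:215,258:368,1]>70)
m=cv2.morphologyEx(m,cv2.MORPH_OPEN,np.ones((5,5)))
cs,_=cv2.findContours(m,0,1);k=max(cs,key=cv2.contourArea)
print(cv2.minAreaRect(k),cv2.boundingRect(k))
# left / right edge subpixel: columns by row
rows=range(168,205,3)
L=[np.flatnonzero(m[v])[0] for v in rows];Rr=[np.flatnonzero(m[v])[-1]+1 for v in rows];print(L,Rr)
cols=range(272,356,6)
print([np.flatnonzero(m[:,u])[-1]+1 for u in cols],[np.flatnonzero(m[:,u])[0] for u in cols])
print(hsv[155:172,285].tolist())
E
```

```text
((312.0, 182.5), (47.0, 92.0), 90.0) (266, 159, 93, 48)
[np.int64(266), np.int64(266), np.int64(266), np.int64(266), np.int64(267), np.int64(267), np.int64(267), np.int64(267), np.int64(267), np.int64(267), np.int64(267), np.int64(268), np.int64(268)] [np.int64(359), np.int64(359), np.int64(359), np.int64(359), np.int64(359), np.int64(359), np.int64(359), np.int64(359), np.int64(358), np.int64(358), np.int64(358), np.int64(358), np.int64(358)]
[np.int64(207), np.int64(207), np.int64(207), np.int64(207), np.int64(207), np.int64(207), np.int64(207), np.int64(207), np.int64(207), np.int64(207), np.int64(207), np.int64(207), np.int64(207), np.int64(207)] [np.int64(159), np.int64(159), np.int64(159), np.int64(159), np.int64(159), np.int64(159), np.int64(159), np.int64(159), np.int64(159), np.int64(159), np.int64(159), np.int64(159), np.int64(159), np.int64(159)]
[[15, 4, 116], [150, 7, 115], [170, 7, 115], [9, 37, 110], [13, 88, 98], [14, 109, 91], [16, 118, 99], [16, 119, 126], [16, 123, 147], [16, 123, 155], [16, 121, 158], [16, 120, 155], [16, 121, 148], [16, 122, 146], [16, 127, 147], [16, 122, 149], [16, 125, 147]]
```

```bash
cat >> h.py <<'E'
from station import ctrl
from scipy.spatial.transform import Rotation as Ro
def totool(X,o=None):
    o=o or ctrl.get_obs();return (Ro.from_euler("xyz",o["eef_rot"]).inv().apply(np.asarray(X)-o["ee_pos"])*100).round(2)
E
python3 - <<'E'
from h import *
c=dict(np.load("w1.npz"))
C=[(265.6,161.3),(358.8,161.3),(267.4,206.6),(357.8,206.6)]
T=np.array([totool(ray(c,p,.024)) for p in C]);print(T,T.mean(0))
# finger pads symmetric? dark finger inner edges in the picture, row 235..300
g=c["img"][:,:,1].astype(int)
for v in (235,250): print(v,[u for u in range(190,440) if abs(g[v,u+1]-g[v,u-1])>40])
E
```

```text
[[ 3.57 -4.49 30.78]
 [ 3.58  4.32 30.78]
 [-0.91 -4.5  30.78]
 [-0.89  4.41 30.78]] [ 1.3375 -0.065  30.78  ]
235 [233, 238, 239, 240, 360, 361, 363, 388, 389, 412, 413]
250 [239, 240, 241, 353, 354, 355, 361, 362, 363, 386, 387, 388, 426, 427]
```

```bash
python3 -m jog '[[1.3,-0.1,4,0,0,0],[1.3,-0.1,8,0,0,0],[1.3,-0.1,9.5,0,0,0],[1.3,-0.1,9.5,0,0,0],[1.3,-0.1,9.5,0,0,0]]'
python3 - <<'E'
from h import *
c=ctrl.camera("wrist");cv2.imwrite("pics/w2.png",c["img"][190:400,180:450].repeat(2,0).repeat(2,1));np.savez("w2.npz",**c)
print(ctrl.get_obs()["eef_rot"])
E
```

```text
time_s: 2.0
ee_pos: [0.5522, -0.2688, 0.2385]
eef_rot: [3.14, -0.001, 0.307]
force: [-0.5, -0.2, -0.0]
grip_width: 0.0945
grip_force: 0.0
[ 3.13947677e+00 -1.99037896e-03  3.07269291e-01]
```

View pics/w2.png

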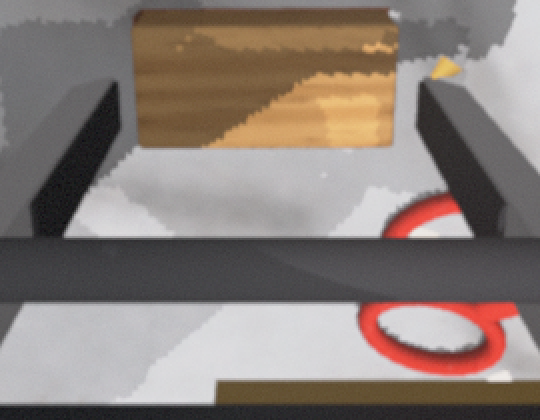

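The fingertips' inner edges are at u≈239 and 389 and the block's ends at u≈249 and 377. The block sits about 1 px (0.7 mm) left of centre. I'll confirm with rays.

```bash
python3 - <<'E'
from h import *
c=dict(np.load("w2.npz"))
C=[(247.3,201.8),(378.5,201.8),(249.4,263.3),(376.6,263.3)]
T=np.array([totool(ray(c,p,.024)) for p in C]);print(T,T.mean(0))
E
```

```text
[[ 2.17 -4.34 21.49]
 [ 2.18  4.36 21.51]
 [-2.31 -4.44 21.48]
 [-2.31  4.48 21.5 ]] [-6.7500e-02  1.5000e-02  2.1495e+01]
```

```bash
python3 -m jog '[[-0.05,-0.03,1.2,0,0,0],[-0.05,-0.03,1.5,0,0,0],[-0.05,-0.03,1.65,0,0,0],[-0.05,-0.03,1.8,0,0,0],[-0.05,-0.03,1.8,0,0,0]]'
```

```text
time_s: 2.55
ee_pos: [0.5517, -0.2681, 0.2187]
eef_rot: [-3.142, -0.0, 0.308]
force: [-0.5, -0.4, -0.3]
grip_width: 0.0944
grip_force: 0.0
```

```bash
python3 -m jog '[[0,0,0.6,0,0,0],[0,0,1.2,0,0,0],[0,0,1.5,0,0,0],[0,0,1.5,0,0,0]]' && python3 -m jog '[[0,0,0,0,0,0],[0,0,0,0,0,0],[0,0,0,0,0,0],[0,0,0,0,0,0],[0,0,0,0,0,0],[0,0,0,0,0,0]]' 0 20
```

```text
time_s: 2.95
ee_pos: [0.5515, -0.268, 0.203]
eef_rot: [-3.141, 0.001, 0.308]
force: [-0.8, -0.3, 0.4]
grip_width: 0.0945
grip_force: 0.0
time_s: 3.55
ee_pos: [0.5516, -0.2681, 0.2038]
eef_rot: [3.142, -0.0, 0.308]
force: [-0.1, -0.1, -0.9]
grip_width: 0.09
grip_force: 20.0
```

```bash
python3 -m jog '[[0,0,-2,0,0,0],[0,0,-6,0,0,0],[0,0,-11,0,0,0],[0,0,-14,0,0,0],[0,0,-14,0,0,0]]'
python3 - <<'E'
from h import *
c=dict(np.load("top0.npz"))
a=ray(c,(270,228.9),.045);b=ray(c,(305.5,214.6),.045);d=b-a
print(a,b,np.linalg.norm(d),np.degrees(np.arctan2(d[0],-d[1])))
y=np.radians(20);x=np.array([np.cos(y),np.sin(y),0]);P=(a+b)/2+.03*x;print("plate",P)
print("tool to hover",totool(P-.10*x))
o=ctrl.get_obs();print(o["ee_pos"],o["grip_force"],o["qpos"])
E
```

```text
time_s: 4.05
ee_pos: [0.5519, -0.2682, 0.3488]
eef_rot: [3.136, -0.005, 0.308]
force: [0.2, -0.1, -0.8]
grip_width: 0.09
grip_force: 20.0
[0.4865795  0.18176303 0.045     ] [0.52174774 0.08797221 0.045     ] 0.10016747934971924 20.554265239532448
plate [0.5323544  0.14512822 0.045     ]
tool to hover [  0.51 -39.74  30.16]
[ 0.55188292 -0.26816644  0.34879983] 19.994312524795532 [-5.12002784e-01  4.86757617e-01  1.39508834e+00  3.93000475e-05
  1.25189874e+00  7.50939217e-01]
```

```bash
python3 -m jog '[[0,-3,0,0,0,0],[0,-8,0,0,0,0],[0,-13,0,0,0,0],[0,-18,0,0,0,0],[0,-23,0,0,0,0],[0,-28,0,0,0,0],[0,-33,0,0,0,0],[0,-37,0,0,0,0]]'
python3 -m jog '[[0,-2,0,0,0,0],[0,-2.7,0,0,0,0],[0,-2.7,0,0,0,0],[0,-2.7,0,0,0,0]]'
python3 - <<'E'
from h import *
c=ctrl.camera("wrist");cv2.imwrite("pics/w3.png",cv2.resize(c["img"][0:300,120:520],None,fx=2,fy=2,interpolation=cv2.INTER_CUBIC));np.savez("w3.npz",**c)
o=ctrl.get_obs();print(o["ee_pos"],o["eef_rot"])
E
```

```text
time_s: 4.85
ee_pos: [0.4382, 0.0865, 0.3431]
eef_rot: [-3.141, 0.001, 0.308]
force: [0.9, 0.6, -0.5]
grip_width: 0.0899
grip_force: 20.0
time_s: 5.25
ee_pos: [0.4316, 0.1095, 0.3435]
eef_rot: [3.141, 0.0, 0.307]
force: [1.2, -0.5, -1.6]
grip_width: 0.0901
grip_force: 20.0
[0.43170269 0.10934776 0.34350664] [3.14153305e+00 4.10212955e-04 3.06623648e-01]
```

View pics/w3.png

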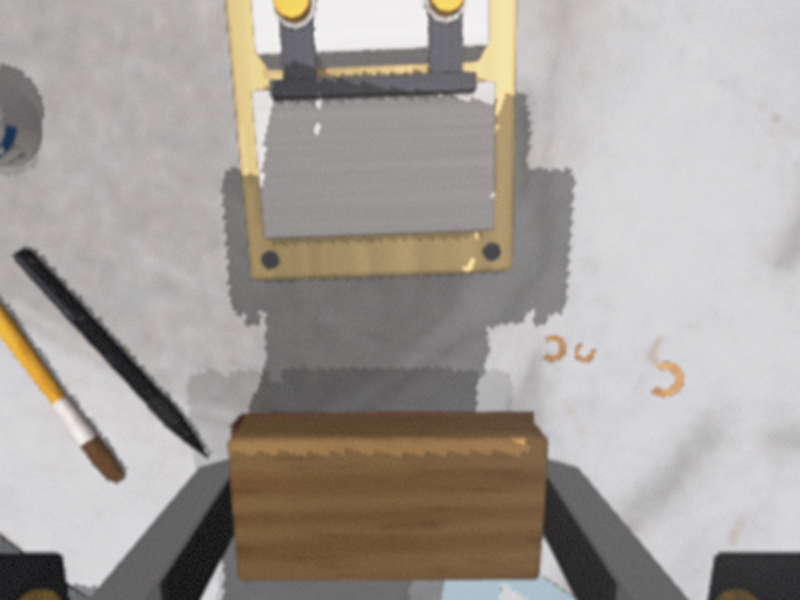

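The view shows the held block (crop u 232–545). The plate's front edge runs from about (265,237) to (493,228) and the stop face from about (275,98) to (476,91). I'll fit these edges sub-pixel.

```bash
cat > plate.py <<'E'
from h import *
def edge(g,p,q,half=5,n=30):
    "strongest gradient across the line p-q (full-image pixels), then a line fit; returns fitted end points"
    p,q=np.array(p,float),np.array(q,float);d=(q-p)/np.linalg.norm(q-p);nn=np.array([-d[1],d[0]])
    s=np.arange(-half,half+.01,.25);P=[]
    for f in np.linspace(.06,.94,n):
        x=p+f*(q-p)+s[:,None]*nn
        v=cv2.remap(g,x[:,:1].astype(np.float32),x[:,1:].astype(np.float32),1).ravel()
        gr=abs(np.gradient(cv2.GaussianBlur(v[None],(9,1),0).ravel()))[4:-4]
        P.append((p+f*(q-p))@d*d+((p+f*(q-p))@nn+s[4:-4][gr.argmax()])*nn)
    vx,vy,x0,y0=cv2.fitLine(np.array(P,np.float32),cv2.DIST_HUBER,0,.01,.01).ravel()
    L=lambda a:np.array([x0,y0])+((a-[x0,y0])@[vx,vy])*np.array([vx,vy])
    return L(p),L(q)
E
python3 - <<'E'
from plate import *
c=dict(np.load("w3.npz"));g=cv2.cvtColor(c["img"],cv2.COLOR_BGR2GRAY).astype(np.float32)
f=lambda u,v:(120+u/2-.25,v/2-.25)
def seg(n,p,q,z,half=4):
    a,b=edge(g,f(*p),f(*q),half);A,B=ray(c,a,z),ray(c,b,z);d=B-A
    print(n,np.round((a,b),1).tolist(),totool(A),totool(B),"yaw",np.degrees(np.arctan2(d[0],-d[1])).round(2),"len",np.linalg.norm(d).round(4));return A,B
seg("front",(267,237),(492,228),.045)
seg("stop",(278,98),(472,92),.045)
seg("left",(264,230),(255,110),.045)
seg("right",(493,225),(495,105),.045)
zt=ctrl.get_obs()["ee_pos"][2]-.179
seg("bfront",(240,578),(538,576),zt)
seg("brear",(240,437),(540,437),zt)
seg("bl",(238,570),(233,445),zt)
seg("br",(540,570),(545,445),zt)
E
```

```text
front [[253.2, 118.2], [365.8, 113.8]] [ 7.49 -5.29 29.85] [ 7.89  4.62 29.85] yaw 19.86 len 0.0992
stop [[258.8, 50.1], [355.8, 46.3]] [12.99 -4.55 29.85] [13.29  3.54 29.85] yaw 19.75 len 0.0809
left [[251.3, 114.8], [250.2, 54.7]] [ 7.79 -5.44 29.85] [12.63 -5.29 29.85] yaw 105.74 len 0.0485
right [[367.5, 112.2], [367.1, 52.3]] [ 8.02  4.77 29.85] [12.84  4.5  29.85] yaw 110.67 len 0.0483
bfront [[239.8, 290.1], [388.8, 289.3]] [-2.21 -4.29 17.9 ] [-2.14  4.48 17.9 ] yaw 18.02 len 0.0877
brear [[239.8, 218.8], [389.8, 218.5]] [ 2.23 -4.01 17.9 ] [ 2.26  4.24 17.9 ] yaw 17.79 len 0.0825
bl [[237.7, 284.8], [233.4, 222.4]] [-1.86 -4.39 17.9 ] [ 2.01 -4.37 17.9 ] yaw 107.35 len 0.0387
br [[389.3, 284.7], [394.3, 222.4]] [-1.83  4.49 17.9 ] [ 2.03  4.51 17.9 ] yaw 107.3 len 0.0386
```

The plate's yaw is 19.8°. The stop face is about 24.5 mm behind the plate centre, so the goal shift is about (10.86, -0.46) cm from here. The wrist camera sits 76 mm ahead of the tool and would come near the raised arm, so I'll turn the tool half a turn (plus 2.25° for yaw) before placing.

```bash
python3 -c "
from h import *
o=ctrl.get_obs();d=Ro.from_euler('xyz',o['eef_rot']).apply([.1086,-.0046,0]);print('goal xy',o['ee_pos']+d,o['qpos'][5])"
python3 -m jog '[[0,0,0,0,0,-0.1],[0,0,0,0,0,-0.25],[0,0,0,0,0,-0.4],[0,0,0,0,0,-0.55],[0,0,0,0,0,-0.7],[0,0,0,0,0,-0.85],[0,0,0,0,0,-1.0],[0,0,0,0,0,-1.15]]'
python3 -m jog '[[0,0,0,0,0,-0.15],[0,0,0,0,0,-0.3],[0,0,0,0,0,-0.45],[0,0,0,0,0,-0.6],[0,0,0,0,0,-0.75],[0,0,0,0,0,-0.9],[0,0,0,0,0,-1.05],[0,0,0,0,0,-1.2]]'
python3 -m jog '[[0,0,0,0,0,-0.15],[0,0,0,0,0,-0.3],[0,0,0,0,0,-0.45],[0,0,0,0,0,-0.6],[0,0,0,0,0,-0.75],[0,0,0,0,0,-0.83],[0,0,0,0,0,-0.83],[0,0,0,0,0,-0.83]]'
```

```text
goal xy [0.5338489  0.14651319 0.34346182] 1.4300446478080282
time_s: 6.1
ee_pos: [0.4317, 0.1093, 0.3436]
eef_rot: [-3.141, 0.0, 1.462]
force: [-0.7, -1.0, -0.9]
grip_width: 0.0896
grip_force: 20.0
time_s: 6.9
ee_pos: [0.4317, 0.1093, 0.3436]
eef_rot: [-3.141, -0.0, 2.662]
force: [-0.6, 0.1, -0.8]
grip_width: 0.0897
grip_force: 20.0
time_s: 7.7
ee_pos: [0.4316, 0.1096, 0.3437]
eef_rot: [3.142, -0.0, -2.799]
force: [0.1, -0.3, 0.1]
grip_width: 0.09
grip_force: 20.0
```

```bash
python3 -m jog '[[-3,0,1,0,0,0],[-7,0,3,0,0,0],[-10.1,0,5,0,0,0],[-10.1,0,7.5,0,0,0],[-10.1,0,7.5,0,0,0],[-10.1,0,7.5,0,0,0]]'
python3 - <<'E'
from h import *
c=ctrl.camera("wrist");cv2.imwrite("pics/w4.png",cv2.resize(c["img"][100:340,170:460],None,fx=2.5,fy=2.5));np.savez("w4.npz",**c)
print(ctrl.get_obs()["ee_pos"],totool([.5338,.1465,.2488]))
E
```

```text
time_s: 8.3
ee_pos: [0.5263, 0.1442, 0.2691]
eef_rot: [3.141, -0.001, -2.797]
force: [0.3, -0.0, -0.4]
grip_width: 0.09
grip_force: 20.0
[0.52637412 0.14431472 0.26994757] [-0.77 -0.05  2.12]
```

View pics/w4.png

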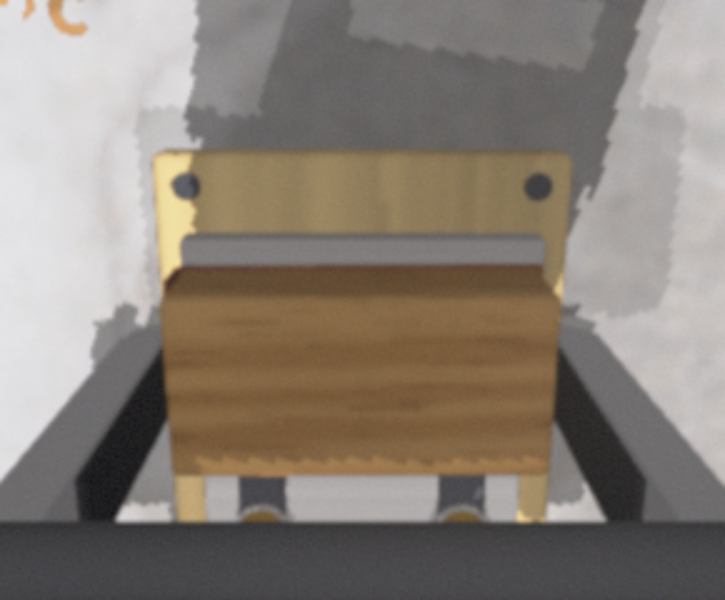

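The view shows the held block (u 163–556) centred and parallel over the plate (front edge u 183–543, base u 152–570), within about 1 mm. I'll lower it gently.

```bash
python3 -m jog '[[0,0,0.8,0,0,0],[0,0,1.5,0,0,0],[0,0,1.8,0,0,0],[0,0,1.9,0,0,0],[0,0,1.9,0,0,0]]'; python3 -m jog '[[0,0,0.05,0,0,0],[0,0,0.1,0,0,0],[0,0,0.1,0,0,0]]'
```

```text
time_s: 8.85
ee_pos: [0.5263, 0.1446, 0.2497]
eef_rot: [-3.142, -0.0, -2.795]
force: [-0.3, -0.7, -0.8]
grip_width: 0.0899
grip_force: 20.0
time_s: 9.15
ee_pos: [0.5264, 0.1446, 0.2488]
eef_rot: [3.142, 0.0, -2.795]
force: [0.5, -0.3, -0.9]
grip_width: 0.0899
grip_force: 20.0
```

```bash
python3 -m jog '[[0,0,0.05,0,0,0],[0,0,0.05,0,0,0],[0,0,0.05,0,0,0]]'; python3 -m jog '[[0,0,0.05,0,0,0],[0,0,0.05,0,0,0],[0,0,0.05,0,0,0]]'
```

```text
time_s: 9.45
ee_pos: [0.5264, 0.1446, 0.2486]
eef_rot: [-3.142, 0.0, -2.795]
force: [-3.1, -0.7, 4.5]
grip_width: 0.0897
grip_force: 20.0
time_s: 9.75
ee_pos: [0.5264, 0.1446, 0.2486]
eef_rot: [-3.141, 0.0, -2.795]
force: [-6.0, -1.6, 11.5]
grip_width: 0.0897
grip_force: 20.0
```

```bash
python3 -m jog '[[0,0,-0.08,0,0,0],[0,0,-0.08,0,0,0]]'; python3 -m jog '[[-0.1,0,0,0,0,0],[-0.2,0,0,0,0,0],[-0.3,0,0,0,0,0],[-0.3,0,0,0,0,0]]'
```

```text
time_s: 9.95
ee_pos: [0.5264, 0.1445, 0.2486]
eef_rot: [-3.142, 0.0, -2.795]
force: [-2.2, -0.4, 3.8]
grip_width: 0.0898
grip_force: 20.0
time_s: 10.35
ee_pos: [0.5293, 0.1456, 0.2486]
eef_rot: [-3.142, 0.0, -2.795]
force: [-2.6, -0.5, 4.0]
grip_width: 0.09
grip_force: 20.0
```

```bash
python3 -m jog '[[-0.1,0,0,0,0,0],[-0.2,0,0,0,0,0],[-0.25,0,0,0,0,0],[-0.25,0,0,0,0,0]]'; python3 -m jog '[[-0.07,0,0,0,0,0],[-0.07,0,0,0,0,0],[-0.07,0,0,0,0,0]]'
```

```text
time_s: 10.75
ee_pos: [0.5316, 0.1464, 0.2486]
eef_rot: [-3.142, 0.0, -2.795]
force: [-2.6, -1.0, 4.9]
grip_width: 0.0902
grip_force: 20.0
time_s: 11.05
ee_pos: [0.5322, 0.1467, 0.2486]
eef_rot: [-3.142, 0.0, -2.795]
force: [-1.7, -1.0, 4.1]
grip_width: 0.0899
grip_force: 20.0
```

```bash
python3 -m jog '[[-0.05,0,0,0,0,0],[-0.05,0,0,0,0,0],[-0.05,0,0,0,0,0]]'
```

```text
time_s: 11.35
ee_pos: [0.5327, 0.1468, 0.2486]
eef_rot: [-3.142, -0.0, -2.795]
force: [-2.6, 0.1, 5.4]
grip_width: 0.0898
grip_force: 20.0
```

```bash
python3 -m jog '[[-0.05,0,0,0,0,0],[-0.05,0,0,0,0,0],[-0.05,0,0,0,0,0]]';python3 -m jog '[[-0.04,0,0,0,0,0],[-0.04,0,0,0,0,0],[-0.04,0,0,0,0,0]]'
```

```text
time_s: 11.65
ee_pos: [0.5331, 0.147, 0.2486]
eef_rot: [-3.142, 0.0, -2.795]
force: [-3.4, -0.5, 6.0]
grip_width: 0.0899
grip_force: 20.0
time_s: 11.95
ee_pos: [0.5334, 0.1471, 0.2486]
eef_rot: [3.142, -0.001, -2.795]
force: [-5.0, -2.6, 6.6]
grip_width: 0.0895
grip_force: 20.0
```

```bash
python3 -m jog '[[-0.04,0,0,0,0,0],[-0.04,0,0,0,0,0],[-0.04,0,0,0,0,0]]'
```

```text
time_s: 12.25
ee_pos: [0.5336, 0.1471, 0.2486]
eef_rot: [3.142, -0.002, -2.795]
force: [-8.4, -1.9, 9.0]
grip_width: 0.0898
grip_force: 20.0
```

```bash
python3 -m jog '[[-0.02,0,-0.03,0,0,0],[-0.02,0,-0.03,0,0,0],[-0.02,0,-0.03,0,0,0]]';python3 -m jog '[[0,0,0,0,0,0],[0,0,0,0,0,0],[0,0,0,0,0,0],[0,0,0,0,0,0]]' 100;  python3 -m jog '[[0,0,-0.5,0,0,0],[0,0,-1.5,0,0,0],[0,0,-4,0,0,0],[1,0,-7,0,0,0],[3,0,-10,0,0,0],[3,0,-10,0,0,0],[3,0,-10,0,0,0]]'
python3 - <<'E'
from h import *
c=ctrl.camera("wrist");cv2.imwrite("pics/w5.png",cv2.resize(c["img"][60:380,150:480],None,fx=1.8,fy=1.8));np.savez("w5.npz",**c)
c=ctrl.camera("scene");np.savez("s5.npz",**c);cv2.imwrite("pics/s5.png",cv2.resize(c["img"][110:300,190:350],None,fx=3,fy=3))
o=ctrl.get_obs();print(o["ee_pos"],o["qpos"])
E
```

```text
time_s: 12.55
ee_pos: [0.5337, 0.1472, 0.2486]
eef_rot: [3.141, -0.002, -2.796]
force: [-8.9, -2.7, 6.0]
grip_width: 0.0898
grip_force: 20.0
time_s: 12.95
ee_pos: [0.5341, 0.1473, 0.2487]
eef_rot: [3.142, 0.0, -2.795]
force: [0.3, -0.0, -0.6]
grip_width: 0.094
grip_force: 0.0
time_s: 13.65
ee_pos: [0.5057, 0.1371, 0.35]
eef_rot: [-3.141, 0.002, -2.796]
force: [0.5, -0.1, -1.1]
grip_width: 0.0941
grip_force: 0.0
[0.50594037 0.13719531 0.34839662] [ 1.94923433e-01  2.96984662e-01  1.66139119e+00  1.31252546e-05
  1.18396916e+00 -1.72210068e+00]
```

View pics/w5.png

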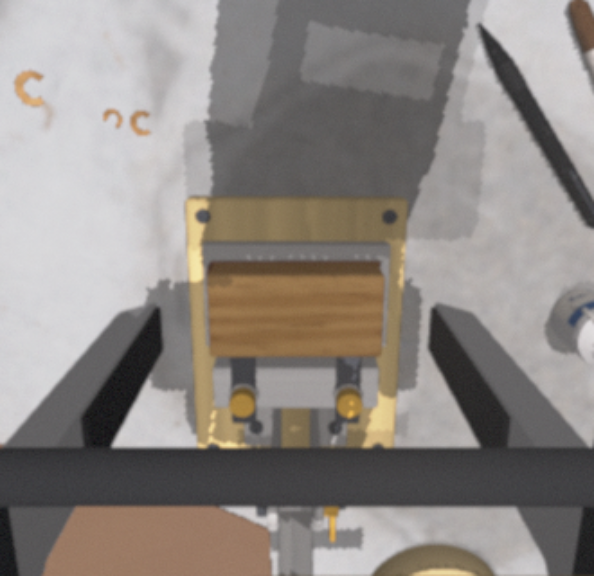

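The block sits square (u 210–385) between the plate edges (204–389), against the stop and centred with the thumbscrews (242/348). Now the handle: I go up, turn a quarter turn, and locate the bar from two views.

```bash
python3 -m jog '[[0,0,-4,0,0,0.1],[0,0,-8,0,0,0.25],[0,0,-12,0,0,0.4],[0,0,-14,0,0,0.55],[0,0,-14.5,0,0,0.7],[0,0,-14.5,0,0,0.85],[0,0,-14.5,0,0,1.0],[0,0,-14.5,0,0,1.15]]'
python3 -m jog '[[0,0,0,0,0,0.15],[0,0,0,0,0,0.3],[0,0,0,0,0,0.418],[0,0,0,0,0,0.418],[0,0,0,0,0,0.418]]'
python3 - <<'E'
from h import *
t=dict(np.load("top0.npz"));s=dict(np.load("scene0.npz"))
a=np.radians(19.8);X=np.array([np.cos(a),np.sin(a),0]);Y=np.array([-X[1],X[0],0])
P=np.array([.5318,.1465,.045]);H=P+.095*X+[0,0,.045]
B=H+.17*(-np.cos(1.7)*X)+[0,0,.17*np.sin(1.7)];print("pred bar",B)
print("pred px top",proj(t,B-.056*Y),proj(t,B+.056*Y),"scene",proj(s,B-.056*Y),proj(s,B+.056*Y))
for n,im,c in(("top",t["img"],t),("scene",s["img"],s)):
    g=cv2.cvtColor(im,cv2.COLOR_BGR2GRAY);u,v=proj(c,B).astype(int)
    w=(slice(v-22,v+23),slice(u-34,u+35));m=np.zeros_like(g);m[w]=(g[w]<75);
    cs,_=cv2.findContours(m,0,1);k=max(cs,key=cv2.contourArea);print(n,cv2.minAreaRect(k))
print("goal rel",totool(B-.042*Y+[0,0,.1804]),ctrl.get_obs()["ee_pos"],ctrl.get_obs()["eef_rot"],np.round(ctrl.get_obs()["qpos"],2))
E
```

```text
time_s: 14.55
ee_pos: [0.5064, 0.1373, 0.4927]
eef_rot: [-3.14, -0.001, 2.332]
force: [0.8, 1.4, -0.3]
grip_width: 0.0939
grip_force: 0.0
time_s: 15.05
ee_pos: [0.5062, 0.1372, 0.4932]
eef_rot: [-3.14, -0.0, 1.923]
force: [-0.1, 0.4, 0.1]
grip_width: 0.0942
grip_force: 0.0
pred bar [0.64179232 0.18609967 0.25858302]
pred px top [275.94726051 142.63677269] [225.55332824 162.01945744] scene [267.10809397 129.43869018] [233.44171173 147.1748997 ]
top ((261.9246520996094, 138.4657440185547), (6.9054274559021, 21.7696533203125), 69.44395446777344)
scene ((245.30545043945312, 138.64480590820312), (5.802947521209717, 39.383941650390625), 64.65382385253906)
goal rel [-4.3  14.39  5.4 ] [0.50617603 0.13723824 0.49318667] [-3.14035522e+00 -2.25863365e-04  1.92346966e+00] [ 0.19  0.19  1.45  0.    1.5  -0.16]
```

```bash
python3 - <<'E'
from h import *
t=dict(np.load("top0.npz"));s=dict(np.load("scene0.npz"))
a=np.radians(19.8);X=np.array([np.cos(a),np.sin(a),0]);Y=np.array([-X[1],X[0],0])
M=[c["intrinsics"]@np.c_[c["R"],c["t"]] for c in(t,s)]
p=cv2.triangulatePoints(M[0],M[1],np.array([[248.1],[144.4]]),np.array([[245.3],[138.6]])).ravel();p=p[:3]/p[3]
print("tri",p,proj(t,p),proj(s,p))
P=np.array([.5318,.1465,.045]);H=P+.095*X+[0,0,.045]
d=p-H;print("in plate axes from hinge",d@X,d@Y,d[2],np.linalg.norm([d@X,d[2]]),"theta",np.arctan2(d[2],-d@X))
th=np.arctan2(d[2],-d@X);B=H-.17*np.cos(th)*X+[0,0,.17*np.sin(th)];print(B,totool(B-.042*Y+[0,0,.1804]))
g=cv2.cvtColor(ctrl.camera("top")["img"],cv2.COLOR_BGR2GRAY)
E
python3 -m jog '[[-1,3,0,0,0,0],[-2,7,0,0,0,0],[-3,10,0,0,0,0],[-4,12,0,0,0,0],[-4,13,0,0,0,0],[-4,13,0,0,0,0],[-4,13,0,0,0,0]]'
python3 - <<'E'
from h import *
c=ctrl.camera("wrist");cv2.imwrite("pics/w6.png",c["img"]);np.savez("w6.npz",**c)
print(ctrl.get_obs()["ee_pos"],ctrl.get_obs()["eef_rot"])
E
```

```text
tri [0.66071954 0.19318894 0.25020985] [248.16464307 144.43797256] [245.24359625 138.58640217]
in plate axes from hinge 0.042113225485629485 0.0002587887900477924 0.16020985123307627 0.16565240774865875 theta 1.8278441292727414
[0.66184713 0.19331985 0.2544146 ] [-4.32 16.52  5.82]
time_s: 15.8
ee_pos: [0.6415, 0.1441, 0.4934]
eef_rot: [-3.141, -0.0, 1.921]
force: [-1.0, -0.1, 0.3]
grip_width: 0.0941
grip_force: 0.0
[0.64128938 0.14404321 0.49386015] [-3.14144945e+00 -6.02763445e-05  1.92102574e+00]
```

View pics/w6.png

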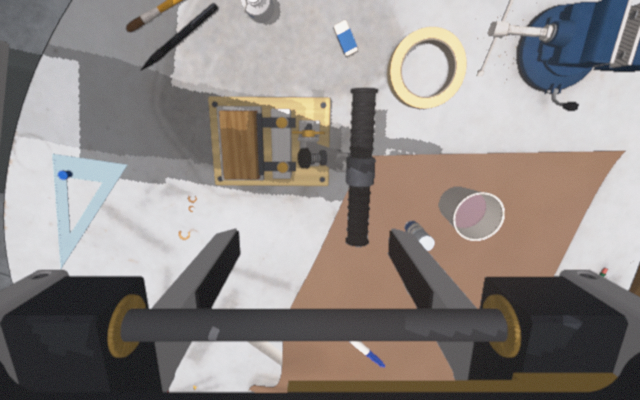

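The wrist view shows the bar from (365,88) to (357,245), the foot at (310,158) and the block at (240,145) on the plate. The bar is a little right of the finger centre line.

```bash
python3 - <<'E'
from h import *
c=dict(np.load("w6.npz"))
for z in(.2545,):
    a,b=ray(c,(365,88),z),ray(c,(357,245),z);print(a,b,np.linalg.norm(a-b),totool(a),totool(b))
E
```

```text
[0.641245   0.24476943 0.2545    ] [0.67971714 0.13668905 0.2545    ] 0.11472347189948792 [ 9.46  3.46 23.94] [-2.01  3.36 23.94]
```

```bash
python3 -m jog '[[-0.5,2,0,0,0,0],[-0.5,3.4,0,0,0,0],[-0.5,3.4,2,0,0,0],[-0.5,3.4,4,0,0,0],[-0.5,3.4,6.2,0,0,0],[-0.5,3.4,6.2,0,0,0],[-0.5,3.4,6.2,0,0,0]]' 60; python3 -m jog '[[0,0,0,0,0,0],[0,0,0,0,0,0],[0,0,0,0,0,0],[0,0,0,0,0,0],[0,0,0,0,0,0],[0,0,0,0,0,0],[0,0,0,0,0,0],[0,0,0,0,0,0]]' 0 25
```

```text
time_s: 16.55
ee_pos: [0.675, 0.151, 0.433]
eef_rot: [3.141, 0.0, 1.92]
force: [-0.8, -0.5, 0.6]
grip_width: 0.0565
grip_force: 0.0
time_s: 17.35
ee_pos: [0.6753, 0.1509, 0.4318]
eef_rot: [-3.141, -0.0, 1.92]
force: [-4.8, -1.4, 0.6]
grip_width: 0.015
grip_force: 25.0
```

Gripped. Now I compute the arc table in tool axes.

```bash
cat > arc.py <<'E'
import sys
from h import *
a=np.radians(19.8);X=np.array([np.cos(a),np.sin(a),0]);H=np.array([.6212,.1787,.09])
def arc(th0,ths):
    for th in ths: print(round(th,3),"y",round(-17*(np.cos(th)-np.cos(th0)),2),"z",round(-17*(np.sin(th)-np.sin(th0)),2))
def now():
    o=ctrl.get_obs();d=np.array(o["ee_pos"])-H;x,z=d@X,d[2]-.1804
    print("x,z",x.round(4),z.round(4),"r",np.hypot(x,z).round(4),"th",np.arctan2(z,-x).round(4))
E
python3 -c "
from arc import *
now();arc(1.822,np.arange(1.75,.96,-.1));arc(1.05,np.arange(.95,.24,-.1))"
```

```text
x,z 0.0414 0.1614 r 0.1666 th 1.8221
1.75 y -1.2 z -0.26
1.65 y -2.88 z -0.48
1.55 y -4.58 z -0.53
1.45 y -6.27 z -0.41
1.35 y -7.95 z -0.12
1.25 y -9.59 z 0.33
1.15 y -11.17 z 0.95
1.05 y -12.68 z 1.72
0.95 y -1.43 z 0.92
0.85 y -2.76 z 1.97
0.75 y -3.98 z 3.16
0.65 y -5.07 z 4.46
0.55 y -6.03 z 5.86
0.45 y -6.85 z 7.35
0.35 y -7.51 z 8.92
0.25 y -8.01 z 10.54
```

```bash
python3 -m jog '[[0,-0.6,-0.15,0,0,0],[0,-1.2,-0.26,0,0,0],[0,-2.0,-0.38,0,0,0],[0,-2.9,-0.48,0,0,0],[0,-2.9,-0.48,0,0,0]]'; python3 -c "
from arc import *
now()"
```

```text
time_s: 17.85
ee_pos: [0.6476, 0.141, 0.4376]
eef_rot: [3.138, 0.0, 1.92]
force: [-0.5, 0.8, 3.2]
grip_width: 0.0152
grip_force: 25.0
x,z 0.0121 0.1672 r 0.1677 th 1.6432
```

```bash
python3 -m jog '[[0,-1.7,-0.05,0,0,0],[0,-3.39,0.07,0,0,0],[0,-5.07,0.36,0,0,0],[0,-6.71,0.81,0,0,0],[0,-8.29,1.43,0,0,0],[0,-9.8,2.2,0,0,0],[0,-9.8,2.2,0,0,0]]'; python3 -c "
from arc import *
now()"
```

```text
time_s: 18.55
ee_pos: [0.5548, 0.1074, 0.4154]
eef_rot: [3.14, -0.0, 1.92]
force: [-8.8, 0.2, 5.7]
grip_width: 0.0153
grip_force: 25.0
x,z -0.0866 0.145 r 0.1689 th 1.0322
```

```bash
python3 -m jog '[[0,-1.43,0.92,0,0,0],[0,-2.76,1.97,0,0,0],[0,-3.98,3.16,0,0,0],[0,-5.07,4.46,0,0,0],[0,-6.03,5.86,0,0,0],[0,-6.85,7.35,0,0,0],[0,-6.85,7.35,0,0,0]]'; python3 -c "
from arc import *
now();arc(.45,[.4,.35,.3,.28,.26,.24,.22,.2,.18,.16,.14,.12,.1,.08,.06,.04,.02])"
```

```text
time_s: 19.25
ee_pos: [0.4913, 0.0842, 0.3402]
eef_rot: [3.14, -0.0, 1.92]
force: [7.7, 4.0, -14.1]
grip_width: 0.0153
grip_force: 25.0
x,z -0.1543 0.0698 r 0.1694 th 0.4251
0.4 y -0.35 z 0.77
0.35 y -0.66 z 1.57
0.3 y -0.93 z 2.37
0.28 y -1.03 z 2.7
0.26 y -1.12 z 3.02
0.24 y -1.21 z 3.35
0.22 y -1.28 z 3.68
0.2 y -1.35 z 4.02
0.18 y -1.42 z 4.35
0.16 y -1.48 z 4.69
0.14 y -1.53 z 5.02
0.12 y -1.57 z 5.36
0.1 y -1.61 z 5.7
0.08 y -1.64 z 6.04
0.06 y -1.66 z 6.38
0.04 y -1.68 z 6.71
0.02 y -1.69 z 7.05
```

```bash
python3 -m jog '[[0,0,0.4,0,0,0],[0,-0.15,0.8,0,0,0],[0,-0.3,1.2,0,0,0],[0,-0.45,1.6,0,0,0]]';python3 -m jog '[[0,-0.1,0.3,0,0,0],[0,-0.2,0.5,0,0,0],[0,-0.27,0.8,0,0,0]]';  python3 -c "
from arc import *
now()"
```

```text
time_s: 19.65
ee_pos: [0.4868, 0.0824, 0.3257]
eef_rot: [-3.139, -0.0, 1.92]
force: [-14.4, -2.4, 13.5]
grip_width: 0.0155
grip_force: 25.0
time_s: 19.95
ee_pos: [0.4842, 0.0815, 0.3177]
eef_rot: [-3.139, -0.0, 1.92]
force: [-15.5, -3.0, 13.3]
grip_width: 0.0154
grip_force: 25.0
x,z -0.1618 0.0473 r 0.1685 th 0.2843
```

```bash
python3 -m jog '[[0,-0.2,0.3,0,0,0],[0,-0.28,0.6,0,0,0],[0,-0.35,0.9,0,0,0],[0,-0.39,1.1,0,0,0],[0,-0.39,1.1,0,0,0]]';  python3 -c "
from arc import *
now()"
```

```text
time_s: 20.45
ee_pos: [0.481, 0.0804, 0.3065]
eef_rot: [-3.141, -0.0, 1.92]
force: [-5.5, 0.9, 5.0]
grip_width: 0.0154
grip_force: 25.0
x,z -0.1653 0.0361 r 0.1692 th 0.2151
```

```bash
python3 -m jog '[[0,-0.02,0.1,0,0,0],[0,-0.04,0.2,0,0,0],[0,-0.06,0.3,0,0,0]]';  python3 -c "
from arc import *
now()"
```

```text
time_s: 20.75
ee_pos: [0.4804, 0.0802, 0.3038]
eef_rot: [-3.141, -0.0, 1.92]
force: [-9.2, -0.4, 10.6]
grip_width: 0.0151
grip_force: 25.0
x,z -0.1658 0.0334 r 0.1692 th 0.1986
```

```bash
python3 -m jog '[[0,-0.06,0.1,0,0,0],[0,-0.08,0.2,0,0,0],[0,-0.1,0.3,0,0,0]]'; python3 -m jog '[[0,-0.02,0.1,0,0,0],[0,-0.04,0.2,0,0,0],[0,-0.06,0.3,0,0,0]]'; python3 -c "
from arc import *
now()"
```

```text
time_s: 21.05
ee_pos: [0.4796, 0.0799, 0.3009]
eef_rot: [3.141, -0.0, 1.92]
force: [-5.5, 1.2, 9.4]
grip_width: 0.0151
grip_force: 25.0
time_s: 21.35
ee_pos: [0.4791, 0.0797, 0.2979]
eef_rot: [3.141, -0.0, 1.92]
force: [-5.8, 1.0, 9.8]
grip_width: 0.0152
grip_force: 25.0
x,z -0.1673 0.0275 r 0.1695 th 0.1631
```

```bash
python3 -m jog '[[0,-0.02,0.1,0,0,0],[0,-0.03,0.2,0,0,0],[0,-0.05,0.3,0,0,0]]'; python3 -m jog '[[0,-0.01,0.1,0,0,0],[0,-0.03,0.2,0,0,0],[0,-0.04,0.3,0,0,0]]'; python3 -c "
from arc import *
now()"
```

```text
time_s: 21.65
ee_pos: [0.4786, 0.0795, 0.2949]
eef_rot: [3.141, -0.0, 1.92]
force: [-5.5, 1.6, 9.8]
grip_width: 0.0154
grip_force: 25.0
time_s: 21.95
ee_pos: [0.4782, 0.0794, 0.2918]
eef_rot: [3.141, -0.0, 1.92]
force: [-7.4, 2.1, 10.5]
grip_width: 0.0151
grip_force: 25.0
x,z -0.1682 0.0214 r 0.1696 th 0.1266
```

```bash
python3 -m jog '[[0,-0.01,0.1,0,0,0],[0,-0.03,0.2,0,0,0],[0,-0.04,0.3,0,0,0]]'; python3 -c "
from arc import *
now()"
```

```text
time_s: 22.25
ee_pos: [0.4778, 0.0792, 0.2888]
eef_rot: [3.141, -0.0, 1.92]
force: [-7.0, 1.2, 9.8]
grip_width: 0.0155
grip_force: 25.0
x,z -0.1687 0.0184 r 0.1697 th 0.1084
```

```bash
python3 -m jog '[[0,-0.01,0.1,0,0,0],[0,-0.02,0.2,0,0,0],[0,-0.03,0.3,0,0,0]]'; python3 -c "
from arc import *
now()"
```

```text
time_s: 22.55
ee_pos: [0.4775, 0.0791, 0.2857]
eef_rot: [3.142, -0.0, 1.92]
force: [-7.3, 0.7, 9.0]
grip_width: 0.015
grip_force: 25.0
x,z -0.169 0.0153 r 0.1697 th 0.0903
```

```bash
python3 -m jog '[[0,-0.01,0.1,0,0,0],[0,-0.02,0.2,0,0,0]]'; python3 -c "
from arc import *
now()"
```

```text
time_s: 22.75
ee_pos: [0.4772, 0.079, 0.2837]
eef_rot: [3.142, -0.0, 1.92]
force: [-7.3, 0.2, 8.4]
grip_width: 0.0155
grip_force: 25.0
x,z -0.1692 0.0133 r 0.1697 th 0.0785
```

```bash
python3 -m jog '[[0,-0.01,0.1,0,0,0],[0,-0.02,0.2,0,0,0],[0,-0.02,0.3,0,0,0]]'; python3 -c "
from arc import *
now()"
```

```text
time_s: 23.05
ee_pos: [0.477, 0.0789, 0.2807]
eef_rot: [-3.141, -0.0, 1.92]
force: [-8.3, 0.1, 11.1]
grip_width: 0.0155
grip_force: 25.0
x,z -0.1694 0.0103 r 0.1698 th 0.0609
```

```bash
python3 -m jog '[[0,0,0.1,0,0,0],[0,-0.01,0.2,0,0,0]]'; python3 -c "
from arc import *
now()"
```

```text
time_s: 23.25
ee_pos: [0.4769, 0.0789, 0.2788]
eef_rot: [-3.141, -0.0, 1.92]
force: [-9.5, 0.1, 14.1]
grip_width: 0.0154
grip_force: 25.0
x,z -0.1696 0.0084 r 0.1698 th 0.0494
```

```bash
for i in 1 2 3; do python3 -m jog '[[0,0,0,0,0,0]]' | grep -E 'pos|force: \['; done; python3 -m jog '[[0,0,0.05,0,0,0],[0,0,0.05,0,0,0]]'| grep -E 'pos|force: \['; python3 -m jog '[[0,0,0,0,0,0]]'| grep -E 'pos|force: \['
```

```text
ee_pos: [0.4769, 0.0789, 0.2787]
force: [-8.7, 1.0, 10.0]
ee_pos: [0.4769, 0.0789, 0.2787]
force: [-8.5, 0.7, 10.8]
ee_pos: [0.4769, 0.0789, 0.2787]
force: [-9.7, -0.3, 10.1]
ee_pos: [0.4769, 0.0789, 0.2783]
force: [-9.8, 0.3, 11.0]
ee_pos: [0.4769, 0.0789, 0.2783]
force: [-8.4, 0.5, 12.6]
```

```bash
python3 -m jog '[[0,-0.05,0,0,0,0],[0,-0.05,0,0,0,0],[0,-0.05,0,0,0,0],[0,-0.05,0,0,0,0],[0,-0.05,0,0,0,0],[0,-0.05,0,0,0,0]]' 60; python3 -m jog '[[0,0,-0.5,0,0,0],[0,0,-2,0,0,0],[0,0,-5,0,0,0],[0,0,-9,0,0,0],[-3,0,-12,0,0,0],[-6,0,-13,0,0,0],[-8,0,-13,0,0,0],[-8,0,-13,0,0,0]]'
python3 - <<'E'
from h import *
c=ctrl.camera("wrist");w=c["img"][0:260,100:540];np.savez("w7.npz",**c)
s=ctrl.camera("scene");np.savez("s7.npz",**s);s=s["img"][190:290,210:350]
cv2.imwrite("pics/s7.png",np.vstack([cv2.resize(w,(560,331)),cv2.resize(s,None,fx=4,fy=2.65,interpolation=cv2.INTER_CUBIC)]))
print(ctrl.get_obs()["ee_pos"])
E
```

```text
time_s: 24.45
ee_pos: [0.4767, 0.0786, 0.2776]
eef_rot: [-3.142, 0.0, 1.92]
force: [0.2, -0.6, -1.0]
grip_width: 0.056
grip_force: 0.0
time_s: 25.25
ee_pos: [0.5044, 0.0018, 0.4081]
eef_rot: [3.141, 0.001, 1.918]
force: [-0.1, 0.3, -0.4]
grip_width: 0.0559
grip_force: 0.0
[0.50387486 0.00359692 0.40756651]
```

View pics/s7.png

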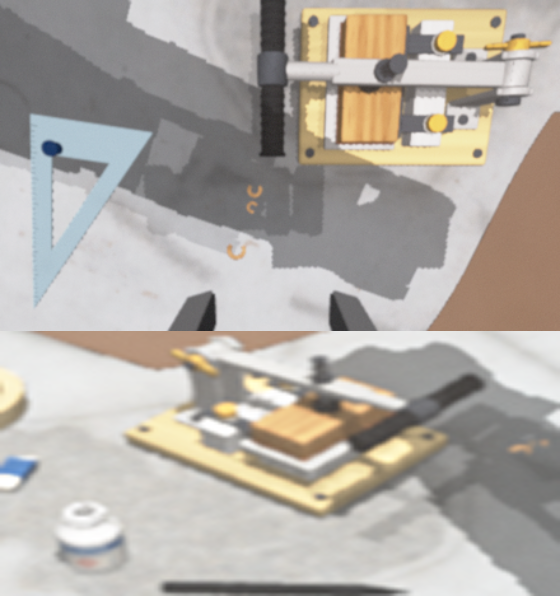

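The picture shows the arm level with its foot on the block, the block square against the stop within the plate edges, the bottle upright and the robot clear. Handing in.

```bash
python3 -c "
from station import ctrl
print(ctrl.hand_in())"
```

```text
the job is handed in; nothing more can be done
None
```

The block lies flat, square and centred on the plate against the stop, clamped by the foot at an estimated 10 N (judged by feel at the handle, not measured directly); the bottle was not disturbed, the robot is clear, and the job was handed in at about 25 s.

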